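Focus the inspection camera, then hold a sample tube up to it

ROBOT

A 6-joint arm with a two-finger parallel gripper is mounted at the origin on the work surface. World frame = base frame: x ahead of the robot, y to its left, z up, the work surface at z = 0. Lengths are in mm, angles in degrees, forces in N, time in s.
With the tool pointing down it reaches from about 350 to 875 mm from the base axis. Payload 15.5 kg.
Tool frame: the origin (TCP) lies between the finger pads; the fingertips stand 14 mm ahead of it and the grasp point (between the pads) lies 5 mm behind it; y points along the fingers, x is the direction in which the jaws open and shut, and the axes are right-handed (so a half turn about y gives the same grasp; the last joint's range is limited). The gripper opens to 85 mm and grips with 20 to 120 N. Pads are 22 mm wide; open, the fingers measure 114 mm over their backs; the gripper's body (76 mm by 85 mm) begins 54 mm behind the grasp point. The pads swing forward as they close: fully open they stand 13 mm farther back than shut.
Start: joints at [-81.847, 28.281, 77.091, -0, 74.628, -5.472], TCP at [147.229, -607.413, 245.277] pointing down, gripper open.
Joint ranges: [-166.48, 166.48], [-47.26, 123.95], [12.59, 153.08], [-70.14, 250.14], [6.76, 159.57], [-176.63, 176.63]. Speed limits (degrees/s): [108.29, 108.29, 147.25, 172.46, 172.46, 172.46].

INTERFACE

Orientations are given as [roll, pitch, yaw] about the fixed x, y, z axes, in that order (R = Rz(yaw) Ry(pitch) Rx(roll)).
In Python, from workcell import bot gives the robot as it stands.
- The arm moves only by the tool jog_arm, never from a script. Its argument "moves" is a list of rows, each an object with "rotation": the turn, a rotation vector about the tool's x, y, z in degrees, a list of three; "slide": the shift along the tool's x, y, z in cm, a list of three; "gripper": the closure in counts, from 0 (fully open) to 255 (shut). A call has 1 to 12 rows; each row shifts and turns the commanded pose from where the row before left it, along the tool's axes as they then stand; what a row does not reach is not made up. A row lasts 1/12 s, in which the tool goes at most 41.7 mm and 7.16 degrees, less where a joint would pass 70% of its speed; a pose out of reach is approached as far as the arm can. A call with a gripper value outside its range is refused whole. The fingers move at their own pace and stop on an object; "force" is the grip in N (left out, the last holds). Time passes only in rows, so rows that do not move let the fingers close. It gives the time, the measured TCP pose, the force and the opening at its end, in the units of the state.
- bot.observe(): the state, without advancing time (a new reading comes with each control period).
- bot.get_image(name): name is "scene" or "side" or "wrist"; returns a dict with "frame" (384x512x3 uint8, red, green, blue), "fx", "fy", "cx", "cy" (pixels), "rvec" (rotation vector, rad) and "tvec" (3), from world to camera coordinates, as OpenCV has them. Camera axes: x right, y down, z forward; pixel columns grow to the right and rows downward; lengths in mm; the calibration is good to about 2 mm. A picture is of the moment at which its call begins. There is no depth.
- bot.hand_in(): hands the job in, once; it reports no verdict.
Trained networks look in a picture, given as the dict that the camera call returned (one of the last four; its "shot" number tells which), for a name from the list of things; names that differ only in an ending like _2 or _b are one class to them, and where a whole thing is asked for, a point or a joint stands for the part that bears it (a point fixed in the world has none). Each returns a list of dicts, best first, with "score" (0 to 1); they miss things now and then, are a little off and sometimes report something else, mostly with a low value. They report only what shows in the picture. A call takes as long as a camera call. They do not tell look-alikes from the thing itself.
- bot.search_frame(label, picture): "location" ([x, y, z] in mm, in world coordinates, good to about 4 mm: the middle of the surface that is visible of it).
The state is a dict: "clock": time; "q": joint angles; "joint_velocities": joint speeds; "effort": joint torques, N m; "ee_pos": TCP position; "tcp_rot": TCP orientation; "contact_force": force on the tool from outside, world axes, zero at the start; "wrist_torque": the same for the moment, N m; "grip_width": opening from 0.0 (shut) to 1.0 (fully open).
Only numpy, scipy, OpenCV 4.12 (cv2) and the standard library are available. Lean on these libraries where they do the work, as an engineer would, in place of code of your own. Each camera call takes 0.05 s, during which the arm holds its last target. There are 200 camera calls.

TASK

First turn the blue focus knob, clockwise, until the camera's yellow pointer stands on the red mark of the scale, and let go of the knob; do not push the camera itself or the red bar on the light panel. Then take the orange-capped tube out of the rack and hold it in the air, cap up, with its orange band in front of the camera: straight above the red disc, at the height of the lens centre, and leaning like that red bar. Finish while still holding it there, still and touching nothing but your gripper, and leave the other tubes, the bottle and the beaker alone.

Things in the scene. Friction and masses are not known exactly. Their poses are not given: they have to be found in the camera images.
- station: Fixed inspection station: grey base plate 12 mm thick, x -115 to 285 mm, y -170 to 80 mm in its frame. Origin on the bench under the 24 mm red disc on the plate; x points from light panel to camera (roughly away from the robot), y left, z up. Upright light panel: 130 mm wide in y, face at x = -84 mm, top 190 mm high. The camera (56 mm wide, top 168 mm high) faces it from about x = 130 mm.
- view_point (a point): Point in the air where the middle of the orange band must be held: straight above the red disc, at the height of the lens centre, 140 mm above the bench.
- lens (a point): Centre of the camera's front lens, 44 mm across; it moves along the station's x with the camera, always 140 mm above the bench.
- camera: Camera on its slide, black body with silver lens. It moves only along the station's x, driven by the knob: 20 mm towards the disc (station -x) for each radian of clockwise knob turn, over 55 mm at most. The slide stays where it is left.
- pointer (a point): End of the yellow pointer (2 mm wide at its end) fixed to the camera slide on the station's left (+y) side, just above the scale.
- mark: Red mark, 8 mm wide along the station's x, 26 mm long across it, on the white scale under the pointer's path. Origin at its centre, axes parallel to the station's. The pointer is on it when its x in this frame is within 4 mm of 0. At the start the pointer stands 10 to 42 mm to the +x side of it.
- knob: Round blue focus knob, upright axis, 36 mm diameter, 38 mm tall; origin on its axis at its underside, 48 mm above the bench, at station x = 100, y = -125 mm; below it a 55 mm square gearbox, top 44 mm high. Clockwise from above (negative about z) moves the camera towards the disc. Turns lightly (about 0.05 N m), 2.75 rad in all, and stays where left.
- knob_grip (a point): On the knob's axis 24 mm above its underside (72 mm above the bench): a good height to grip it from above.
- tilt_bar: Red bar, 106 x 7 mm, on the face of the light panel, pivoting about its middle (its origin, 128 mm above the bench). Its own z axis runs up along the bar; it leans 0.2 to 0.45 rad from upright with its top to the station's right (-y), in the plane of the panel. It only shows the lean; leave it alone.
- rack: White tube rack, fixed, 190 x 66 mm, 46 mm tall, with three 30 mm holes in a row along its x axis at -60, 0 and +60 mm, 42 mm deep (floor 4 mm above the bench). Origin at the centre of its underside.
- tube: Tube with an orange cap and an orange band, 112 mm tall, standing upright in one of the rack's holes; origin at the centre of its underside, z along its axis towards the cap. White body 28 mm diameter; cap 34 mm diameter, from 96 to 112 mm above the underside; about 45 g.
- tube_band (a point): Middle of the orange band (16 mm wide), on the tube's axis 60 mm above its underside.
- tube_cap (a point): Middle of the orange cap, on the axis 104 mm above the underside: a good place to grip from above.
- blue_tube_a: Bystander: the same tube with blue cap and band, in another hole of the rack; origin at the centre of its underside.
- blue_tube_b: Bystander: a second tube with blue cap and band, in the third hole; origin at the centre of its underside.
- bottle: Bystander: loose reagent bottle, 66 mm diameter, 120 mm tall, blue cap; origin at the centre of its underside.
- beaker: Bystander: loose green plastic beaker, 64 mm diameter, 70 mm tall; origin at the centre of its underside.
Not all that is in view belongs to the job. What is shaped like the tube but pink is not meant.

How it is judged:
By the outcome, as a careful person would: the job done as asked, in the order asked, and still so for the second after the job is handed in, while the arm keeps its last pose, push and grip.
It also fails if it takes over 51 s, if anything falls off the work surface, if the arm or the gripper's body presses on something with over 40 N, if the wrist force passes 120 N, or if a joint passes its speed limit or range.

## Working session

There is one attempt and no reset: what is moved stays moved. The work goes in short steps, Python scripts to look and compute and a tool call to move; the robot and the scene stay as the last step left them, time stands still between calls to the robot, and variables do not carry over. Pictures are saved under pics/ and viewed, about 8 in all and at most 12, crops included, and the job is handed in when it is done.

Besides the shell and the picture viewer there is one more tool, called as a command line: name --argument value ..., lists and objects as JSON in quotes. jog_arm: Moves the arm, as the interface text tells. Its arguments: {"type":"object","properties":{"moves":{"type":"array"},"force":{"type":"number"}},"required":["moves"]}

```bash
ls; mkdir -p pics; cat > h.py <<'E'
import numpy as np, cv2
from workcell import bot
def P(im):
    R=cv2.Rodrigues(np.array(im["rvec"],float))[0]; t=np.array(im["tvec"],float).ravel()
    K=np.array([[im["fx"],0,im["cx"]],[0,im["fy"],im["cy"]],[0,0,1.]]); return K,R,t
def proj(im,p):
    K,R,t=P(im); c=K@(R@np.array(p,float).T+t[:,None] if np.ndim(p)>1 else R@np.array(p,float)+t); return c[:2]/c[2]
def onz(im,uv,z):
    K,R,t=P(im); d=R.T@np.linalg.solve(K,np.array([uv[0],uv[1],1.])); o=-R.T@t; return o+d*(z-o[2])/d[2]
def save(im,n): cv2.imwrite("pics/"+n,im["frame"][:,:,::-1])
E
python3 - <<'E'
from h import *
print(bot.observe())
a={}
for n in ["scene","side"]:
    a[n]=bot.get_image(n); save(a[n],n+"0.png")
    im=a[n]; K,R,t=P(im); print(n,"campos",-R.T@t, K[0,0])
    for l in ["station","pointer","mark","knob","tilt_bar","lens","rack","tube","tube_band","tube_cap","bottle","beaker"]:
        print(l,[(np.round(d["location"]).tolist(),round(d["score"],2),np.round(proj(im,d["location"])).tolist()) for d in bot.search_frame(l,im)][:4])
E
```

```text
pics
{'clock': 0.0, 'q': array([-8.18473805e+01,  2.83133515e+01,  7.71283886e+01, -5.02459303e-04,
        7.46268789e+01, -5.47192776e+00]), 'joint_velocities': array([ 0.08911605,  0.06969207,  0.07720236,  0.06629358, -0.12686555,
        0.02661514]), 'effort': array([ 1.85934623e-04, -8.82151151e+01, -3.83869350e+01, -1.67483495e-05,
        1.01380062e-02, -1.16329099e-05]), 'ee_pos': array([ 147.17345666, -607.06985199,  244.70943319]), 'tcp_rot': array([-8.99939387e+01,  6.83524750e-02, -7.63753156e+01]), 'contact_force': array([ 0.15048589,  0.23840029, -0.07581634]), 'wrist_torque': array([-0.0411369 , -0.01687587,  0.01308974]), 'grip_width': 0.9985144122048474}
scene campos [846.06636645 389.23190988 831.28168777] 353.1243105587006
station [([592.0, 124.0, 12.0], 0.94, [287.0, 253.0])]
pointer [([731.0, 121.0, 165.0], 0.86, [235.0, 254.0])]
mark []
knob [([595.0, 120.0, 8.0], 0.22, [285.0, 253.0])]
tilt_bar [([441.0, 156.0, 132.0], 0.46, [354.0, 211.0])]
lens [([726.0, 121.0, 163.0], 0.93, [237.0, 254.0])]
rack [([548.0, -182.0, 47.0], 0.62, [241.0, 156.0])]
tube [([538.
[... 907 characters left out ...]
[([520.0, -179.0, 49.0], 0.75, [311.0, 178.0])]
tube [([528.0, -191.0, 97.0], 0.67, [312.0, 163.0]), ([507.0, -292.0, 78.0], 0.64, [331.0, 146.0]), ([519.0, -180.0, 48.0], 0.28, [311.0, 178.0]), ([473.0, -180.0, 104.0], 0.2, [329.0, 171.0])]
tube_band [([513.0, -298.0, 79.0], 0.86, [330.0, 144.0]), ([711.0, 126.0, 166.0], 0.73, [185.0, 208.0]), ([528.0, -190.0, 101.0], 0.54, [311.0, 162.0]), ([580.0, 116.0, 16.0], 0.48, [241.0, 259.0])]
tube_cap [([510.0, -296.0, 76.0], 0.75, [331.0, 146.0]), ([531.0, -191.0, 104.0], 0.7, [311.0, 161.0])]
bottle [([461.0, -383.0, 69.0], 0.73, [356.0, 134.0]), ([477.0, -178.0, 103.0], 0.7, [328.0, 171.0])]
beaker [([451.0, 356.0, 49.0], 0.62, [237.0, 377.0])]
```

```bash
python3 - <<'E'
import cv2,numpy as np
a=cv2.imread("pics/scene0.png")[90:340,170:440]; b=cv2.imread("pics/side0.png")[110:360,130:400]
c=np.hstack([cv2.resize(x,None,fx=1.48,fy=2.3 if 0 else 1.48,interpolation=cv2.INTER_CUBIC) for x in (a,b)])
cv2.imwrite("pics/c0.png",cv2.resize(c,(800,int(c.shape[0]*800/c.shape[1]))))
E
```

```text
(no output)
```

View pics/c0.png

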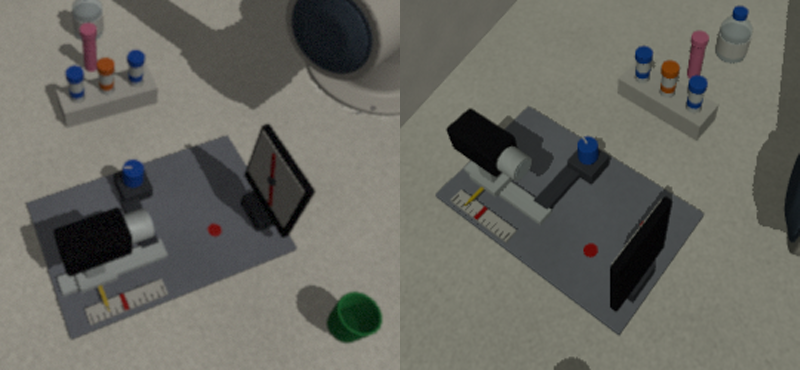

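View pics/scene0.png

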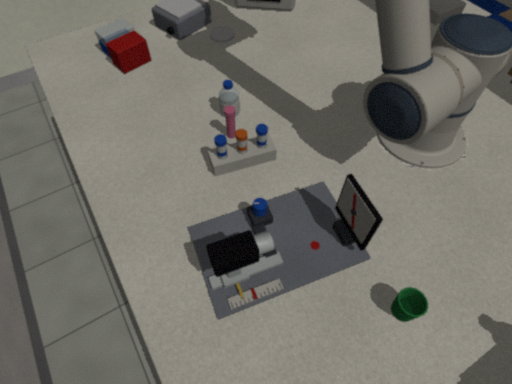

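```bash
cat > fit.py <<'E'
from h import *
from scipy.optimize import least_squares
def blobs(im,mask):
    n,l,s,c=cv2.connectedComponentsWithStats(mask.astype(np.uint8)); return [(s[i,4],c[i].round(2).tolist()) for i in range(1,n) if s[i,4]>=5]
def masks(im):
    h=cv2.cvtColor(im["frame"],cv2.COLOR_RGB2HSV).astype(int); H,S,V=h[...,0],h[...,1],h[...,2]
    return dict(red=((H<6)|(H>174))&(S>150)&(V>60),orange=(H>=7)&(H<18)&(S>150)&(V>90),yellow=(H>=18)&(H<35)&(S>120)&(V>80),blue=(H>100)&(H<125)&(S>150)&(V>60))
E
python3 - <<'E'
from fit import *
obs=[]
C=np.array([[285,-170,12],[-115,-170,12],[-115,80,12],[285,80,12.]])
pix={"scene":[(27,203),(228,136),(296,248),(72,337)],"side":[(128,107),(303,214),(222,334),(37,195)]}
ims={}
for n,(ox,oy) in dict(scene=(170,90),side=(130,110)).items():
    im=bot.get_image(n); ims[n]=im; s=1.4815
    g=cv2.cvtColor(im["frame"],cv2.COLOR_RGB2GRAY)
    p=np.array(pix[n])/s+[ox,oy]
    p=cv2.cornerSubPix(g,p.astype(np.float32).reshape(-1,1,2),(4,4),(-1,-1),(3,50,.01)).reshape(-1,2)
    pix[n]=p; print(n,p.tolist())
    for k,m in masks(im).items(): print(k,[b for b in blobs(im,m)])
def W(v,p):
    c,s=np.cos(v[2]),np.sin(v[2]); p=np.atleast_2d(p); return np.c_[v[0]+c*p[:,0]-s*p[:,1],v[1]+s*p[:,0]+c*p[:,1],p[:,2]]
for use in (["scene"],["side"],["scene","side"]):
    f=lambda v:np.concatenate([(proj(ims[n],W(v,C)).T-pix[n]).ravel() for n in use])
    r=least_squares(f,[592,124,-.2],loss="soft_l1"); print(use,r.x[:2],np.degrees(r.x[2]),r.fun.round(1))
E
```

```text
scene [[186.4403533935547, 226.73455810546875], [323.355712890625, 181.12892150878906], [370.3233337402344, 257.99725341796875], [217.40740966796875, 319.3697509765625]]
red [(np.int32(1075), [129.93, 50.47]), (np.int32(50), [314.62, 244.9]), (np.int32(25), [253.64, 293.48])]
orange [(np.int32(94), [241.34, 134.18]), (np.int32(9), [243.33, 148.44])]
yellow [(np.int32(35), [239.31, 289.34])]
blue [(np.int32(67), [501.76, 20.07]), (np.int32(58), [227.5, 84.14]), (np.int32(87), [261.49, 129.08]), (np.int32(102), [220.21, 140.06]), (np.int32(13), [261.31, 143.23]), (np.int32(14), [221.86, 154.0]), (np.int32(179), [260.45, 207.08])]
side [[216.33917236328125, 181.2161102294922], [335.5135192871094, 254.11331176757812], [277.67999267578125, 336.6322021484375], [153.08262634277344, 241.56520080566406]]
red [(np.int32(980), [344.26, 52.08]), (np.int32(28), [184.0, 253.5]), (np.int32(66), [258.17, 278.62])]
orange [(np.int32(106), [312.29, 156.21]), (np.int32(19), [310.68, 170.74])]
yellow [(np.int32(34), [179.85, 242.06])]
blue [(np.int32(16), [362.06, 49.94]), (np.int32(75), [359.35, 118.87]), (np.int32(105), [294.1, 146.9]), (np.int32(25), [293.4, 160.68]), (np.int32(115), [330.57, 166.88]), (np.int32(25), [327.64, 180.6]), (np.int32(192), [256.32, 211.5])]
['scene'] [522.17540623 142.69032072] -9.680615125831695 [ 0.4  0.4 -0.  -0.2  0.4 -0.2 -0.8 -0. ]
['side'] [518.0948634  142.52309029] -9.645400952024765 [ 0.2  0.1  0.1  0.2  0.1 -0.2 -0.4 -0.1]
['scene', 'side'] [519.99540896 142.56150227] -9.640580322812992 [ 1.1  0.   0.5 -0.6  1.1 -0.7  0.1 -0.5 -0.4 -0.1 -0.6 -0.1 -0.6 -0.6
 -1.  -0.3]
```

```bash
python3 - <<'E'
from fit import *
v=np.radians(-9.66); c,s=np.cos(v),np.sin(v); Rz=np.array([[c,-s],[s,c]])
S={n:bot.get_image(n) for n in("scene","side")}
uv=dict(disc=((314.62,244.9),(258.17,278.62),12),mark=((253.64,293.48),(184,253.5),14),)
for k,(a,b,z) in uv.items(): print(k,onz(S["scene"],a,z).round(1),onz(S["side"],b,z).round(1))
O=(onz(S["scene"],(314.62,244.9),12)+onz(S["side"],(258.17,278.62),12))[:2]/2; print("O",O)
def tri(a,b):
    M=[K@np.c_[R,t] for K,R,t in map(P,(S["scene"],S["side"]))]
    X=cv2.triangulatePoints(*M,np.array(a,float),np.array(b,float)).ravel(); return X[:3]/X[3]
st=lambda p:(Rz.T@(np.array(p)[:2]-O)).round(1)
for n,a,b in [("mark",(253.64,293.48),(184,253.5)),("cap",(241.34,134.18),(312.29,156.21)),("band",(243.33,148.44),(310.68,170.74)),("capA",(261.49,129.08),(330.57,166.88)),("capB",(220.21,140.06),(294.1,146.9)),("knob",(260.45,207.08),(256.32,211.5))]:
    X=tri(a,b); print(n,X.round(1),"st",st(X))
print("knob nominal",O+Rz@[100,-125])
for n in S:
    m=masks(S[n])["yellow"]; p=np.argwhere(m)[:,::-1]
    q=np.array([st(onz(S[n],x,18)) for x in p]); i=np.argsort(-q[:,1]); print(n,"pointer",q[i][:6].tolist(),p[i][:3].tolist())
    for z in(14,18): print("mark",z,[st(onz(S[n],{"scene":(253.64,293.48),"side":(184,253.5)}[n],z))])
# bar
f=S["scene"]["frame"].astype(int)[165:255,330:385]; m=(f[...,0]>1.8*f[...,1])&(f[...,0]>40)
p=np.argwhere(m)[:,::-1]+[330,165]; print(len(p))
K,R,t=P(S["scene"]); o=-R.T@t; n=np.array([c,s,0]); A=np.r_[O,0]+n*-83
L=[]
for x in p:
    d=R.T@np.linalg.solve(K,np.r_[x,1.]); X=o+d*((A-o)@n)/(d@n); L.append([np.array([-s,c])@(X[:2]-O),X[2]])
L=np.array(L); L=L[(abs(L[:,0])<50)&(abs(L[:,1]-128)<60)]
mu=L.mean(0); w=np.linalg.svd(L-mu)[2][0]; w*=np.sign(w[1]); print("bar mid",mu,"range",L.min(0),L.max(0),"lean to -y rad",np.arctan2(-w[0],w[1]))
E
```

```text
disc [519.9 141.1  12. ] [519.8 140.5  12. ]
mark [715.8 167.3  14. ] [718.6 166.3  14. ]
O [519.89766154 140.78213579]
mark [716.5 168.2  18.5] st [189.2  60. ]
cap [ 531.8 -202.1  109.6] st [  69.2 -336. ]
band [ 529.8 -198.2   53.3] st [  66.7 -332.5]
capA [ 473.8 -190.   108.2] st [  10.1 -333.8]
capB [ 591.2 -214.1  108. ] st [ 129.9 -337.9]
knob [596.5   3.1  68.5] st [  98.6 -122.9]
knob nominal [597.50459874   0.77440994]
scene pointer [[216.2, 55.7], [215.4, 53.6], [217.6, 52.7], [214.6, 51.4], [216.8, 50.5], [218.9, 49.7]] [[242, 296], [242, 295], [241, 295]]
mark 14 [array([188.7,  59. ])]
mark 18 [array([189.1,  60.2])]
side pointer [[223.1, 65.1], [221.1, 63.6], [223.2, 61.5], [221.1, 60.0], [221.1, 56.4], [219.1, 54.9]] [[173, 248], [174, 248], [174, 247]]
mark 14 [array([191.6,  58.5])]
mark 18 [array([189.5,  59.6])]
60
bar mid [ -1.9381268  127.39971563] range [-19.3650207   72.95985319] [ 17.355769   176.02296955] lean to -y rad 0.32009328062143344
```

jog_arm --moves '[{"rotation": [0, -6, 0], "slide": [0, 0, 0], "gripper": 0}, {"rotation": [0, -6, 0], "slide": [0, 0, 0], "gripper": 0}, {"rotation": [0, -6, 0], "slide": [0, 0, 0], "gripper": 0}, {"rotation": [0, -6, 0], "slide": [0, 0, 0], "gripper": 0}, {"rotation": [0, -6, 0], "slide": [0, 0, 0], "gripper": 0}, {"rotation": [0, -6, 0], "slide": [0, 0, 0], "gripper": 0}, {"rotation": [0, -6, 0], "slide": [0, 0, 0], "gripper": 0}, {"rotation": [0, -6, 0], "slide": [0, 0, 0], "gripper": 0}, {"rotation": [0, -6, 0], "slide": [0, 0, 0], "gripper": 0}, {"rotation": [0, -6, 0], "slide": [0, 0, 0], "gripper": 0}, {"rotation": [0, -6, 0], "slide": [0, 0, 0], "gripper": 0}]'

```text
clock: 2.42
ee_pos: [147.2, -607.4, 245.3]
tcp_rot: [-90.0, 0.0, -10.1]
contact_force: [-0.9, 0.1, 0.7]
grip_width: 1.003
```

jog_arm --moves '[{"rotation": [0, 0, 0], "slide": [1.4, 0, 2.8], "gripper": 0}, {"rotation": [0, 0, 0], "slide": [1.4, 0, 2.8], "gripper": 0}, {"rotation": [0, 0, 0], "slide": [1.4, 0, 2.8], "gripper": 0}, {"rotation": [0, 0, 0], "slide": [1.4, 0, 2.8], "gripper": 0}, {"rotation": [0, 0, 0], "slide": [1.4, 0, 2.8], "gripper": 0}, {"rotation": [0, 0, 0], "slide": [1.4, 0, 2.8], "gripper": 0}, {"rotation": [0, 0, 0], "slide": [1.4, 0, 2.8], "gripper": 0}, {"rotation": [0, 0, 0], "slide": [1.4, 0, 2.8], "gripper": 0}, {"rotation": [0, 0, 0], "slide": [1.4, 0, 2.8], "gripper": 0}, {"rotation": [0, 0, 0], "slide": [1.4, 0, 2.8], "gripper": 0}, {"rotation": [0, 0, 0], "slide": [1.4, 0, 2.8], "gripper": 0}, {"rotation": [0, 0, 0], "slide": [1.4, 0, 2.8], "gripper": 0}]'

```text
clock: 3.42
ee_pos: [373.7, -305.9, 245.5]
tcp_rot: [-90.0, -0.0, -10.4]
contact_force: [-0.4, -0.1, 0.2]
grip_width: 1.002
```

jog_arm --moves '[{"rotation": [0, 0, 0], "slide": [1.4, 0, 2.8], "gripper": 0}, {"rotation": [0, 0, 0], "slide": [1.4, 0, 2.8], "gripper": 0}, {"rotation": [0, 0, 0], "slide": [1.4, 0, 2.8], "gripper": 0}, {"rotation": [0, 0, 0], "slide": [1.4, 0, 2.8], "gripper": 0}, {"rotation": [0, 0, 0], "slide": [1.4, 0, 2.8], "gripper": 0}, {"rotation": [0, 0, 0], "slide": [1.4, 0, 2.8], "gripper": 0}, {"rotation": [0, 0, 0], "slide": [1.4, 0, 2.8], "gripper": 0}, {"rotation": [0, 0, 0], "slide": [1.4, 0, 2.8], "gripper": 0}, {"rotation": [0, 0, 0], "slide": [1.4, 0, 2.8], "gripper": 0}, {"rotation": [0, 0, 0], "slide": [1.4, 0, 2.8], "gripper": 0}, {"rotation": [0, 0, 0], "slide": [1, 0, 2.4], "gripper": 0}, {"rotation": [0, 0, 0], "slide": [0, 0, 0], "gripper": 0}]'

```text
clock: 4.42
ee_pos: [577.5, -31.6, 245.2]
tcp_rot: [-89.9, -0.1, -10.2]
contact_force: [-1.4, -0.1, -0.2]
grip_width: 1.004
```

```bash
python3 - <<'E'
from fit import *
o=bot.observe(); print(o["clock"],o["ee_pos"],o["tcp_rot"],o["q"])
im=bot.get_image("wrist"); save(im,"w1.png"); print(blobs(im,masks(im)["blue"]),proj(im,[597.5,.8,86]),[onz(im,b[1],86).round(1).tolist() for b in blobs(im,masks(im)["blue"]) if b[0]>200])
for b in blobs(im,masks(im)["red"]): print(b,onz(im,b[1],12),onz(im,b[1],18))
print(proj(im,[519.9,140.8,12]))
E
```

```text
4.4167 [577.48709083 -31.61098079 245.23761967] [-8.99376523e+01 -6.83433773e-02 -1.02155421e+01] [-9.08215642e+00  2.44815072e+01  8.39184168e+01  6.42953455e-02
  7.15305236e+01  1.11301680e+00]
[(np.int32(1019), [269.55, 140.93]), (np.int32(93), [194.68, 301.6]), (np.int32(491), [185.07, 334.74]), (np.int32(13), [286.85, 329.54])] [270.60979761 140.9098714 ] [[596.5, 1.0, 86.0], [460.8, -206.1, 86.0]]
(np.int32(413), [175.58, 18.46]) [519.77073522 139.13926181  12.        ] [520.93453438 137.47540496  18.        ]
[175.30589758  16.73493579]
```

View pics/w1.png

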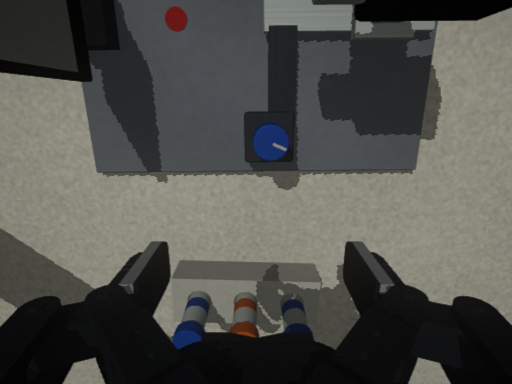

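jog_arm --moves '[{"rotation": [0, 0, 0], "slide": [0.7, 0, 1.8], "gripper": 0}, {"rotation": [0, 0, 0], "slide": [0.65, 0, 1.77], "gripper": 0}, {"rotation": [0, 0, 0], "slide": [0, 2.5, 0], "gripper": 0}, {"rotation": [0, 0, 0], "slide": [0, 2.5, 0], "gripper": 0}, {"rotation": [0, 0, 0], "slide": [0, 2.5, 0], "gripper": 0}, {"rotation": [0, 0, 0], "slide": [0, 2.5, 0], "gripper": 0}, {"rotation": [0, 0, 0], "slide": [0, 2.0, 0], "gripper": 0}, {"rotation": [0, 0, 0], "slide": [0, 2.0, 0], "gripper": 0}, {"rotation": [0, 0, 0], "slide": [0, 1.9, 0], "gripper": 0}, {"rotation": [0, 0, 0], "slide": [0, 1.9, 0], "gripper": 0}, {"rotation": [0, 0, 0], "slide": [0, 0, 0], "gripper": 0}, {"rotation": [0, 0, 0], "slide": [0, 0, 0], "gripper": 0}]'

```text
clock: 5.47
ee_pos: [594.3, -3.1, 67.0]
tcp_rot: [-90.0, 0.1, -10.4]
contact_force: [1.1, -0.5, -0.2]
grip_width: 0.998
```

jog_arm --moves '[{"rotation": [0, 0, 0], "slide": [0, 0, 0], "gripper": 255}, {"rotation": [0, 0, 0], "slide": [0, 0, 0], "gripper": 255}, {"rotation": [0, 0, 0], "slide": [0, 0, 0], "gripper": 255}, {"rotation": [0, 0, 0], "slide": [0, 0, 0], "gripper": 255}, {"rotation": [0, 0, 0], "slide": [0, 0, 0], "gripper": 255}, {"rotation": [0, 0, 0], "slide": [0, 0, 0], "gripper": 255}, {"rotation": [0, 0, 0], "slide": [0, 0, 0], "gripper": 255}, {"rotation": [0, 0, 0], "slide": [0, 0, 0], "gripper": 255}, {"rotation": [0, 0, 0], "slide": [0, 0, 0], "gripper": 255}, {"rotation": [0, 0, 0], "slide": [0, 0, 0], "gripper": 255}]' --force 30

```text
clock: 6.3
ee_pos: [596.8, -2.7, 68.7]
tcp_rot: [-90.0, -0.2, -10.4]
contact_force: [4.2, -1.5, 7.8]
grip_width: 0.415
```

jog_arm --moves '[{"rotation": [0, 0, 0], "slide": [0, 0, 0], "gripper": 100}, {"rotation": [0, 0, 0], "slide": [0, 0, 0], "gripper": 100}, {"rotation": [0, 0, 0], "slide": [0.2, 0, 0.45], "gripper": 100}, {"rotation": [0, 0, 0], "slide": [0, 0, 0], "gripper": 100}, {"rotation": [0, 0, 0], "slide": [0, 0, 0], "gripper": 255}, {"rotation": [0, 0, 0], "slide": [0, 0, 0], "gripper": 255}, {"rotation": [0, 0, 0], "slide": [0, 0, 0], "gripper": 255}, {"rotation": [0, 0, 0], "slide": [0, 0, 0], "gripper": 255}, {"rotation": [0, 0, 0], "slide": [0, 0, 0], "gripper": 255}]'

```text
clock: 7.05
ee_pos: [597.8, 1.8, 67.3]
tcp_rot: [-90.0, -0.0, -10.4]
contact_force: [-0.4, 3.1, 3.3]
grip_width: 0.409
```

jog_arm --moves '[{"rotation": [0, 6, 0], "slide": [0, 0, 0], "gripper": 255}, {"rotation": [0, 6, 0], "slide": [0, 0, 0], "gripper": 255}, {"rotation": [0, 6, 0], "slide": [0, 0, 0], "gripper": 255}, {"rotation": [0, 6, 0], "slide": [0, 0, 0], "gripper": 255}, {"rotation": [0, 6, 0], "slide": [0, 0, 0], "gripper": 255}, {"rotation": [0, 6, 0], "slide": [0, 0, 0], "gripper": 255}, {"rotation": [0, 6, 0], "slide": [0, 0, 0], "gripper": 255}, {"rotation": [0, 6, 0], "slide": [0, 0, 0], "gripper": 255}, {"rotation": [0, 6, 0], "slide": [0, 0, 0], "gripper": 255}, {"rotation": [0, 6, 0], "slide": [0, 0, 0], "gripper": 255}, {"rotation": [0, 6, 0], "slide": [0, 0, 0], "gripper": 255}, {"rotation": [0, 0, 0], "slide": [0, 0, 0], "gripper": 255}]'

```text
clock: 8.05
ee_pos: [598.7, 0.9, 67.4]
tcp_rot: [-89.9, -0.1, -76.8]
contact_force: [5.0, -3.3, -0.9]
grip_width: 0.413
```

```bash
python3 - <<'E'
from fit import *
v=np.radians(-9.66); c,s=np.cos(v),np.sin(v); Rz=np.array([[c,-s],[s,c]]); O=np.array([519.9,140.8])
st=lambda p:(Rz.T@(np.array(p)[:2]-O)).round(1)
L=[]
for n in("scene","side"):
    im=bot.get_image(n)
    for k in("yellow","red"):
        for a,b in blobs(im,masks(im)[k]):
            X=st(onz(im,b,18))
            if a<300 and X[1]>20: print(n,k,a,b,X)
    u=proj(im,np.array([[735,160,15.]])).ravel().round().astype(int)
    L.append(cv2.resize(im["frame"][u[1]-35:u[1]+35,u[0]-45:u[0]+35,::-1],(400,350),interpolation=cv2.INTER_CUBIC))
cv2.imwrite("pics/p1.png",np.hstack(L))
E
```

```text
scene yellow 39 [248.82, 285.97] [193.2  39.5]
scene red 11 [254.82, 295.55] [188.4  65.6]
side yellow 37 [186.16, 247.0] [198.2  43. ]
side red 28 [184.11, 253.39] [189.5  59.2]
```

View pics/p1.png

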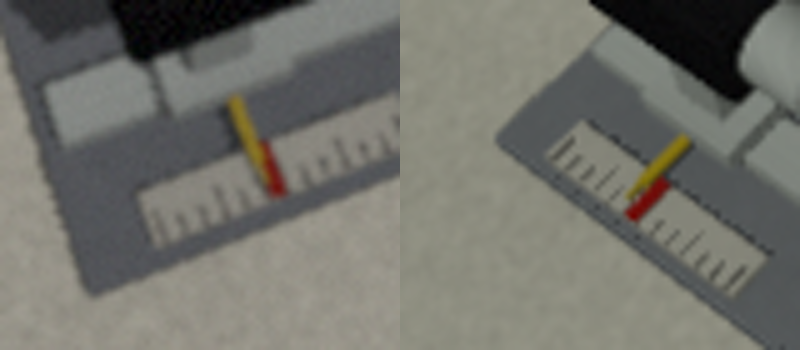

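```bash
python3 - <<'E'
from fit import *
v=np.radians(-9.66); c,s=np.cos(v),np.sin(v); Rz=np.array([[c,-s],[s,c]]); O=np.array([519.9,140.8])
st=lambda p:(Rz.T@(np.array(p)[:2]-O)).round(1)
S=[bot.get_image(n) for n in("scene","side")]
M=[K@np.c_[R,t] for K,R,t in map(P,S)]
def tri(a,b):
    X=cv2.triangulatePoints(*M,np.array(a,float),np.array(b,float)).ravel(); X=X[:3]/X[3]; print(st(X),X[2].round(1))
tri((239.31,289.34),(179.85,242.06)); tri((248.82,285.97),(186.16,247.0)); tri((253.64,293.48),(184,253.5))
us=[proj(i,np.array([[735,160,15.]])).ravel().round().astype(int)-[45,35] for i in S]
tip=[us[0]+np.array([266,186])/5-.5,us[1]+np.array([231,200])/5-.5]; tri(*tip)
for i,n in enumerate(("scene","side")):
    f=S[i]["frame"]; p=np.argwhere(masks(S[i])["yellow"])[:,::-1]; p=p[np.linalg.norm(p-tip[i],axis=1)<25]
    for z in (14,16,20): 
        q=np.array([st(onz(S[i],x,z)) for x in p]); print(n,z,[(y,q[abs(q[:,1]-y)<3,0].mean().round(1)) for y in (30,40,50)])
E
```

```text
[217.2  43.1] 26.1
[194.   43.9] 26.4
[189.2  60. ] 18.5
[194.3  66.3] 21.3
scene 14 [(30, np.float64(193.1)), (40, np.float64(192.5)), (50, np.float64(191.9))]
scene 16 [(30, np.float64(193.6)), (40, np.float64(192.5)), (50, np.float64(191.9))]
scene 20 [(30, np.float64(193.8)), (40, np.float64(193.2)), (50, np.float64(192.6))]
side 14 [(30, np.float64(201.0)), (40, np.float64(200.6)), (50, np.float64(200.1))]
side 16 [(30, np.float64(199.5)), (40, np.float64(199.1)), (50, np.float64(198.9))]
side 20 [(30, np.float64(197.3)), (40, np.float64(197.4)), (50, np.float64(196.6))]
```

jog_arm --moves '[{"rotation": [0, 4.7, 0], "slide": [0, 0, 0], "gripper": 255}, {"rotation": [0, 4.7, 0], "slide": [0, 0, 0], "gripper": 255}, {"rotation": [0, 4.7, 0], "slide": [0, 0, 0], "gripper": 255}, {"rotation": [0, 0, 0], "slide": [0, 0, 0], "gripper": 255}, {"rotation": [0, 0, 0], "slide": [0, 0, 0], "gripper": 255}]'

```text
clock: 8.67
ee_pos: [598.7, 0.7, 67.4]
tcp_rot: [-89.9, -0.1, -90.5]
contact_force: [4.1, -6.3, -2.0]
grip_width: 0.408
```

jog_arm --moves '[{"rotation": [0, 0, 0], "slide": [0, 0, 0], "gripper": 0}, {"rotation": [0, 0, 0], "slide": [0, 0, 0], "gripper": 0}, {"rotation": [0, 0, 0], "slide": [0, 0, 0], "gripper": 0}, {"rotation": [0, 0, 0], "slide": [0, 0, 0], "gripper": 0}, {"rotation": [0, 0, 0], "slide": [0, 0, 0], "gripper": 0}, {"rotation": [0, 0, 0], "slide": [0, 0, 0], "gripper": 0}, {"rotation": [0, 0, 0], "slide": [0, -2.5, 0], "gripper": 0}, {"rotation": [0, 0, 0], "slide": [0, -2.5, 0], "gripper": 0}, {"rotation": [0, 0, 0], "slide": [0, -2.5, 0], "gripper": 0}, {"rotation": [0, 0, 0], "slide": [0, -2.5, 0], "gripper": 0}, {"rotation": [0, 0, 0], "slide": [0, -2.5, 0], "gripper": 0}, {"rotation": [0, 0, 0], "slide": [0, -2.5, 0], "gripper": 0}]'

```text
clock: 9.67
ee_pos: [597.5, 1.7, 218.6]
tcp_rot: [-90.0, 0.0, -90.5]
contact_force: [0.7, 0.7, -0.1]
grip_width: 1.002
```

```bash
python3 - <<'E'
from fit import *
print(bot.observe()["ee_pos"],bot.observe()["tcp_rot"])
v=np.radians(-9.66); c,s=np.cos(v),np.sin(v); Rz=np.array([[c,-s],[s,c]]); O=np.array([519.9,140.8])
st=lambda p:(Rz.T@(np.array(p)[:2]-O)).round(1)
S=[bot.get_image(n) for n in("scene","side")]
M=[K@np.c_[R,t] for K,R,t in map(P,S)]
y=[[b for a,b in blobs(i,masks(i)["yellow"]) if st(onz(i,b,18))[1]>20][0] for i in S]
X=cv2.triangulatePoints(*M,*[np.array(a) for a in y]).ravel(); X=X[:3]/X[3]; print(y,st(X),X[2])
L=[]
for im in S:
    u=proj(im,np.array([[735,160,15.]])).ravel().round().astype(int)
    L.append(cv2.resize(im["frame"][u[1]-35:u[1]+35,u[0]-45:u[0]+35,::-1],(400,350),interpolation=cv2.INTER_CUBIC))
im=S[0]; u=(240,140); L2=[cv2.resize(im["frame"][110:170,195:285,::-1],(400,250),interpolation=cv2.INTER_CUBIC),cv2.resize(S[1]["frame"][130:190,270:360,::-1],(400,250),interpolation=cv2.INTER_CUBIC)]
cv2.imwrite("pics/p2.png",np.vstack([np.hstack(L),np.hstack(L2)]))
E
```

```text
[597.50368114   1.67016549 218.57377484] [-9.00061819e+01  5.30173805e-04 -9.04708883e+01]
[[250.67, 285.36], [187.76, 247.63]] [189.5  43.4] 26.12898720974692
```

View pics/p2.png

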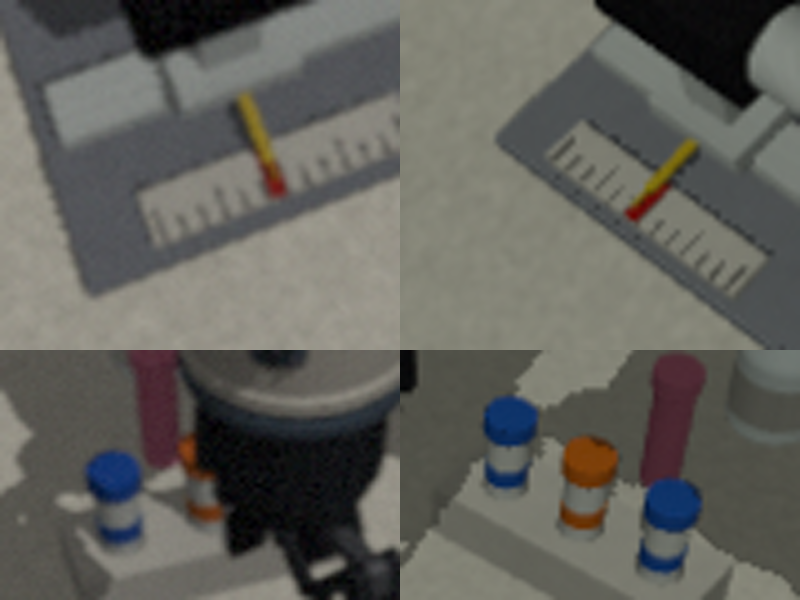

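jog_arm --moves '[{"rotation": [0, 0, 0], "slide": [2.6, 0, -0.8], "gripper": 80}, {"rotation": [0, 0, 0], "slide": [2.6, 0, -0.8], "gripper": 80}, {"rotation": [0, 0, 0], "slide": [2.6, 0, -0.8], "gripper": 80}, {"rotation": [0, 0, 0], "slide": [2.6, 0, -0.8], "gripper": 80}, {"rotation": [0, 0, 0], "slide": [2.6, 0, -0.8], "gripper": 80}, {"rotation": [0, 0, 0], "slide": [2.6, 0, -0.8], "gripper": 80}, {"rotation": [0, 0, 0], "slide": [2.6, 0, -0.8], "gripper": 80}, {"rotation": [0, 0, 0], "slide": [2.4, 0, -0.8], "gripper": 80}, {"rotation": [0, 5.5, 0], "slide": [0, 0, 0], "gripper": 80}, {"rotation": [0, 5.5, 0], "slide": [0, 0, 0], "gripper": 80}, {"rotation": [0, 0, 0], "slide": [0, 0, 0], "gripper": 80}, {"rotation": [0, 0, 0], "slide": [0, 0, 0], "gripper": 80}]'

```text
clock: 10.77
ee_pos: [531.8, -203.7, 216.8]
tcp_rot: [-90.0, 0.0, -101.3]
contact_force: [0.2, 0.4, 0.6]
grip_width: 0.685
```

```bash
python3 - <<'E'
from fit import *
o=bot.observe(); print(o["ee_pos"],o["tcp_rot"],o["q"],o["grip_width"])
im=bot.get_image("wrist"); save(im,"w2.png"); K,R,t=P(im); print("cam",-R.T@t)
for k in("orange","blue"):
  for a,b in blobs(im,masks(im)[k]):
    if a>60: print(k,a,b,onz(im,b,116).round(1),onz(im,b,108).round(1))
for z in(116,64): print(proj(im,[532,-204,z]))
print(bot.search_frame("tube_cap",im)[:3])
E
```

```text
[ 531.84658131 -203.72481265  216.81666738] [-9.00409604e+01  1.35941008e-02 -1.01311866e+02] [-2.69674528e+01  2.55472073e+01  8.71203506e+01  2.20623070e-03
  6.73755513e+01  7.43435584e+01] 0.6846311454144355
cam [ 603.49414715 -219.79360766  344.62941606]
orange 1199 [254.99, 194.58] [ 532.8 -204.6  116. ] [ 530.3 -204.1  108. ]
blue 1473 [255.85, 118.86] [ 591.1 -216.9  116. ] [ 590.7 -216.8  108. ]
blue 1047 [15.98, 158.6] [598.1 -27.6 116. ] [597.9 -20.9 108. ]
blue 960 [254.28, 259.83] [ 474.8 -192.3  116. ] [ 470.3 -191.4  108. ]
[254.47888866 195.65121171]
[254.79792664 179.41692861]
[{'location': [524.7, -297.5, 110.5], 'score': 0.78}, {'location': [537.8, -205.3, 113.9], 'score': 0.64}]
```

View pics/w2.png

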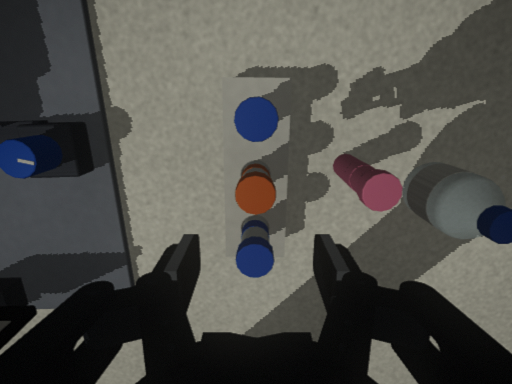

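jog_arm --moves '[{"rotation": [0, 0, 0], "slide": [0, 2.0, 0], "gripper": 80}, {"rotation": [0, 0, 0], "slide": [0, 2.0, 0], "gripper": 80}, {"rotation": [0, 0, 0], "slide": [0, 2.0, 0], "gripper": 80}, {"rotation": [0, 0, 0], "slide": [0, 2.0, 0], "gripper": 80}, {"rotation": [0, 0, 0], "slide": [0, 1.7, 0], "gripper": 80}, {"rotation": [0, 0, 0], "slide": [0, 1.7, 0], "gripper": 80}, {"rotation": [0, 0, 0], "slide": [0, 0, 0], "gripper": 80}, {"rotation": [0, 0, 0], "slide": [0, 0, 0], "gripper": 80}]'

```text
clock: 11.53
ee_pos: [531.8, -203.4, 102.9]
tcp_rot: [-90.1, 0.0, -101.4]
contact_force: [-0.0, 0.2, -0.2]
grip_width: 0.687
```

jog_arm --moves '[{"rotation": [0, 0, 0], "slide": [0, 0, 0], "gripper": 255}, {"rotation": [0, 0, 0], "slide": [0, 0, 0], "gripper": 255}, {"rotation": [0, 0, 0], "slide": [0, 0, 0], "gripper": 255}, {"rotation": [0, 0, 0], "slide": [0, 0, 0], "gripper": 255}, {"rotation": [0, 0, 0], "slide": [0, 0, 0], "gripper": 255}, {"rotation": [0, 0, 0], "slide": [0, 0, 0], "gripper": 255}, {"rotation": [0, 0, 0], "slide": [0, 0, 0], "gripper": 255}, {"rotation": [0, 0, 0], "slide": [0, 0, 0], "gripper": 255}]' --force 45

```text
clock: 12.2
ee_pos: [532.8, -204.1, 104.6]
tcp_rot: [-89.9, -0.0, -101.5]
contact_force: [-0.0, 1.1, 6.1]
grip_width: 0.378
```

jog_arm --moves '[{"rotation": [0, 0, 0], "slide": [0, -0.5, 0], "gripper": 255}, {"rotation": [0, 0, 0], "slide": [0, -1, 0], "gripper": 255}, {"rotation": [0, 0, 0], "slide": [0, -1.5, 0], "gripper": 255}, {"rotation": [0, 0, 0], "slide": [0, -2, 0], "gripper": 255}, {"rotation": [0, 0, 0], "slide": [0, -2, 0], "gripper": 255}, {"rotation": [0, 0, 0], "slide": [0, -2, 0], "gripper": 255}, {"rotation": [0, 0, 0], "slide": [0, -2, 0], "gripper": 255}, {"rotation": [0, 0, 0], "slide": [0, -2, 0], "gripper": 255}, {"rotation": [0, 0, 0], "slide": [0, -1.5, 0], "gripper": 255}, {"rotation": [0, -1.7, 0], "slide": [0, 0, 0], "gripper": 255}, {"rotation": [0, 0, 0], "slide": [0, 0, 0], "gripper": 255}]'

```text
clock: 13.12
ee_pos: [532.4, -204.0, 250.4]
tcp_rot: [-89.8, -0.1, -99.7]
contact_force: [-0.1, 0.0, -1.8]
grip_width: 0.382
```

jog_arm --moves '[{"rotation": [0, 0, 0], "slide": [-1.5, 0, -0.3], "gripper": 255}, {"rotation": [0, 0, 0], "slide": [-3, 0, -0.65], "gripper": 255}, {"rotation": [0, 0, 0], "slide": [-3, 0, -0.65], "gripper": 255}, {"rotation": [0, 0, 0], "slide": [-3, 0, -0.65], "gripper": 255}, {"rotation": [0, 0, 0], "slide": [-3, 0, -0.65], "gripper": 255}, {"rotation": [0, 0, 0], "slide": [-3, 0, -0.65], "gripper": 255}, {"rotation": [0, 0, 0], "slide": [-3, 0, -0.65], "gripper": 255}, {"rotation": [0, 0, 0], "slide": [-3, 0, -0.65], "gripper": 255}, {"rotation": [0, 0, 0], "slide": [-3, 0, -0.65], "gripper": 255}, {"rotation": [0, 0, 0], "slide": [-3, 0, -0.65], "gripper": 255}, {"rotation": [0, 0, 0], "slide": [-2, 0, -0.4], "gripper": 255}, {"rotation": [0, 0, 0], "slide": [-1.5, 0, -0.3], "gripper": 255}]'

```text
clock: 14.12
ee_pos: [517.8, 125.6, 248.2]
tcp_rot: [-90.1, 0.0, -99.7]
contact_force: [0.1, 0.4, -0.7]
grip_width: 0.382
```

jog_arm --moves '[{"rotation": [0, 0, 4], "slide": [0, 0, 0], "gripper": 255}, {"rotation": [0, 0, 5], "slide": [0, 0, 0], "gripper": 255}, {"rotation": [0, 0, 5], "slide": [0, 0, 0], "gripper": 255}, {"rotation": [0, 0, 4.3], "slide": [0, 0, 0], "gripper": 255}, {"rotation": [0, 0, 0], "slide": [0, 0, 0], "gripper": 255}, {"rotation": [0, 0, 0], "slide": [0, 0, 0], "gripper": 255}]'

```text
clock: 14.62
ee_pos: [518.3, 122.5, 248.0]
tcp_rot: [-90.1, 18.2, -99.9]
contact_force: [0.6, -0.2, -0.6]
grip_width: 0.377
```

```bash
cat > chk.py <<'E'
from fit import *
from scipy.spatial.transform import Rotation as Ro
v=np.radians(-9.66); c,s=np.cos(v),np.sin(v); B=np.array([519.9,140.8,140]); th=0.320
o=bot.observe(); p=o["ee_pos"]; R=Ro.from_euler("xyz",o["tcp_rot"],degrees=True).as_matrix()
a=np.array([np.sin(th)*s,-np.sin(th)*c,np.cos(th)])
print(o["clock"],p,o["tcp_rot"],o["grip_width"],"F",o["contact_force"])
print("axis in station",[ -R[:,1]@[c,s,0],-R[:,1]@[-s,c,0],-R[2,1]],"want",[0,-np.sin(th),np.cos(th)])
print("slide cm",R.T@(B+39.5*a-p)/10,"rot",R.T@np.degrees(np.cross(-R[:,1],a)))
E
python3 chk.py
```

```text
14.6167 [518.28556546 122.53923525 248.01404445] [-90.10293031  18.19025478 -99.93916547] 0.377092252503244 F [ 0.64215837 -0.21994242 -0.55050228]
axis in station [np.float64(0.0002754391452928328), np.float64(-0.3121778806449067), np.float64(0.9500236286373785)] want [0, np.float64(-0.31456656061611776), np.float64(0.9492354180824408)]
slide cm [ 1.64659643  6.88207739 -0.13774753] rot [ 1.51141737e-02 -3.42217265e-17  1.44191271e-01]
```

jog_arm --moves '[{"rotation": [0, 0, 0], "slide": [0.4, 1.4, 0], "gripper": 255}, {"rotation": [0, 0, 0], "slide": [0.4, 1.9, 0], "gripper": 255}, {"rotation": [0, 0, 0], "slide": [0.4, 1.9, 0], "gripper": 255}, {"rotation": [0, 0, 0], "slide": [0.4, 1.7, -0.1], "gripper": 255}, {"rotation": [0, 0, 0], "slide": [0, 0, 0], "gripper": 255}, {"rotation": [0, 0, 0], "slide": [0, 0, 0], "gripper": 255}]'

```text
clock: 15.12
ee_pos: [518.5, 130.5, 177.6]
tcp_rot: [-90.1, 18.2, -99.7]
contact_force: [0.1, 0.0, -0.6]
grip_width: 0.379
```

```bash
python3 chk.py; python3 - <<'E'
from fit import *
L=[]
S=[bot.get_image(n) for n in("scene","side")]
for im in S:
    u=proj(im,np.array([[520,141,140.]])).ravel(); print("band expected",u)
    print([b for b in blobs(im,masks(im)["orange"])])
    u=u.round().astype(int); L.append(cv2.resize(im["frame"][u[1]-60:u[1]+60,u[0]-80:u[0]+80,::-1],(400,300),interpolation=cv2.INTER_CUBIC))
y=[[b for a,b in blobs(i,masks(i)["yellow"])] for i in S]; print(y)
cv2.imwrite("pics/f1.png",np.hstack(L))
E
```

```text
15.1167 [518.5001629  130.47100908 177.57224262] [-90.11273691  18.21229295 -99.73770656] 0.3789464031856597 F [ 0.05901088  0.00477494 -0.64205373]
axis in station [np.float64(0.0015437521174486116), np.float64(-0.31254050629432983), np.float64(0.9499031786212129)] want [0, np.float64(-0.31456656061611776), np.float64(0.9492354180824408)]
slide cm [ 0.19320193 -0.05534565 -0.03515944] rot [ 8.82927420e-02 -3.32963723e-17  1.22340655e-01]
band expected [322.58832761 220.31734803]
[(np.int32(35), [324.89, 225.26]), (np.int32(8), [253.88, 293.5])]
band expected [256.46340863 253.60961551]
[(np.int32(66), [263.62, 241.45]), (np.int32(50), [254.6, 258.44])]
[[[250.68, 285.21]], [[188.03, 247.42]]]
```

View pics/f1.png

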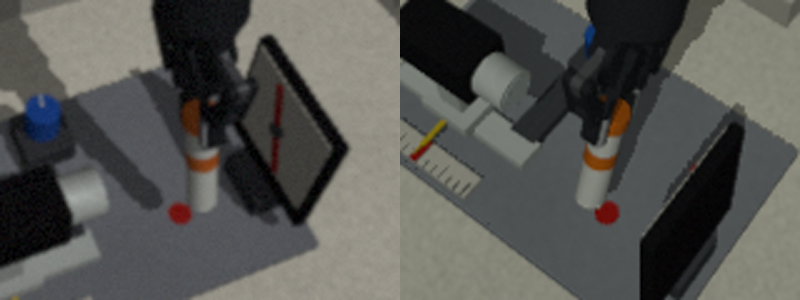

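```bash
cat > chk2.py <<'E'
from fit import *
v=np.radians(-9.66); c,s=np.cos(v),np.sin(v); O=np.array([519.9,140.8,0]); ex=np.array([c,s,0]); ey=np.array([-s,c,0]); ez=np.array([0,0,1.])
th=.32; a=-np.sin(th)*ey+np.cos(th)*ez; b=np.cross(a,ex); Bc=O+140*ez
def bar(im):
    K,R,t=P(im); o=-R.T@t; f=im["frame"].astype(float); w=np.clip(f[...,0]-1.4*np.maximum(f[...,1],f[...,2]),0,None)
    vv,uu=np.mgrid[:384,:512]; d=np.c_[uu.ravel(),vv.ravel(),np.ones(uu.size)]@np.linalg.inv(K).T@R
    A=O-83*ex; k=((A-o)@ex)/(d@ex); X=o+d*k[:,None]-O; L=np.c_[X@ey,X@ez]; w=w.ravel()
    m=(w>8)&(k>0)&(abs(L[:,0])<28)&(abs(L[:,1]-128)<54)&(abs(L[:,0]+.33*(L[:,1]-128))<12); L,w=L[m],w[m]
    out=[]
    for cut in(53,45):
        q=abs(L[:,1]-128)<cut; C=np.cov(L[q].T,aweights=w[q]); e=np.linalg.eigh(C)[1][:,1]; e*=np.sign(e[1]); kk=np.polyfit(L[q][:,1],L[q][:,0],1,w=np.sqrt(w[q]))
        out.append((q.sum(),round(np.arctan2(-e[0],e[1]),3),round(np.arctan(-kk[0]),3),np.average(L[q],axis=0,weights=w[q]).round(1)))
    return out
if __name__=="__main__":
  D=[]
  for n in("scene","side"):
    im=bot.get_image(n); K,R,t=P(im); cam=-R.T@t
    ph=np.linspace(0,2*np.pi,181)
    pts=[Bc+14*(np.cos(q)*ex+np.sin(q)*b)+h*a for q in ph for h in np.linspace(-8,8,9) if (cam-Bc)@(np.cos(q)*ex+np.sin(q)*b)>0]
    wt=[(cam-Bc)@(np.cos(q)*ex+np.sin(q)*b) for q in ph for h in range(9) if (cam-Bc)@(np.cos(q)*ex+np.sin(q)*b)>0]
    u=np.average(proj(im,np.array(pts)).T,axis=0,weights=wt)
    bl=[x for k,x in blobs(im,masks(im)["orange"]) if np.linalg.norm(np.array(x)-u)<8]
    print(n,"predicted",u,"seen",bl)
    if n=="scene": print("bar",bar(im))
  im=bot.get_image("wrist"); save(im,"w3.png"); print("wrist red",[x for x in blobs(im,masks(im)["red"])]); print("wrist bar ends",proj(im,np.array([O-83*ex+128*ez+h*a for h in(-53,53)])))
E
python3 chk2.py
```

```text
scene predicted [322.5168008 223.7165682] seen [[324.66, 225.0]]
bar [(np.int64(70), np.float64(0.324), np.float64(0.322), array([ -2.3, 128.5])), (np.int64(63), np.float64(0.325), np.float64(0.323), array([ -3.1, 130.5]))]
side predicted [255.6492625  257.26207181] seen [[254.44, 257.96]]
wrist red [(np.int32(410), [297.94, 178.93])]
wrist bar ends [[260.42150919 263.10027209]
 [283.60059472 394.0182343 ]]
```

jog_arm --moves '[{"rotation": [0, 0, 0], "slide": [0.19, -0.05, 0], "gripper": 255}, {"rotation": [0, 0, 0], "slide": [0, 0, 0], "gripper": 255}, {"rotation": [0, 0, 0], "slide": [0, 0, 0], "gripper": 255}]'

```text
clock: 15.62
ee_pos: [518.8, 127.5, 177.9]
tcp_rot: [-90.0, 18.3, -99.8]
contact_force: [0.1, -0.6, -0.8]
grip_width: 0.374
```

```bash
python3 chk.py; python3 chk2.py
```

```text
15.6167 [518.75502445 127.53946351 177.88925383] [-89.97779165  18.29695509 -99.78652058] 0.37378870006667636 F [ 0.1278601  -0.60907913 -0.77343341]
axis in station [np.float64(-0.0010808542374950787), np.float64(-0.3139403545414662), np.float64(0.9494420917278188)] want [0, np.float64(-0.31456656061611776), np.float64(0.9492354180824408)]
slide cm [-0.06706947  0.06368053 -0.10984905] rot [-6.20074498e-02 -1.67966526e-16  3.76526357e-02]
scene predicted [322.5168008 223.7165682] seen [[323.89, 224.26]]
bar [(np.int64(69), np.float64(0.325), np.float64(0.323), array([ -2.5, 128.8])), (np.int64(62), np.float64(0.327), np.float64(0.325), array([ -3.4, 131.5]))]
side predicted [255.6492625  257.26207181] seen [[255.31, 257.53]]
wrist red [(np.int32(404), [295.61, 178.3])]
wrist bar ends [[257.73980851 258.7527592 ]
 [283.13980472 393.75550524]]
```

```bash
python3 - <<'E'
from chk2 import *
L=[]
for n in("scene","side"):
    im=bot.get_image(n); K,R,t=P(im); cam=-R.T@t; u=proj(im,Bc).round().astype(int); z=8
    f=cv2.resize(im["frame"][u[1]-30:u[1]+35,u[0]-25:u[0]+25,::-1],(400,520),interpolation=cv2.INTER_CUBIC)
    w=np.cross(a,cam-Bc); w/=np.linalg.norm(w)
    for k in(-14,14):
        q=[((proj(im,Bc+h*a+k*w)-u+[25,30]+.5)*z).round().astype(int) for h in(-60,30)]
        cv2.line(f,tuple(map(int,q[0])),tuple(map(int,q[1])),(0,255,0),1)
    L.append(f)
cv2.imwrite("pics/f2.png",np.hstack(L))
E
```

```text
(no output)
```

View pics/f2.png

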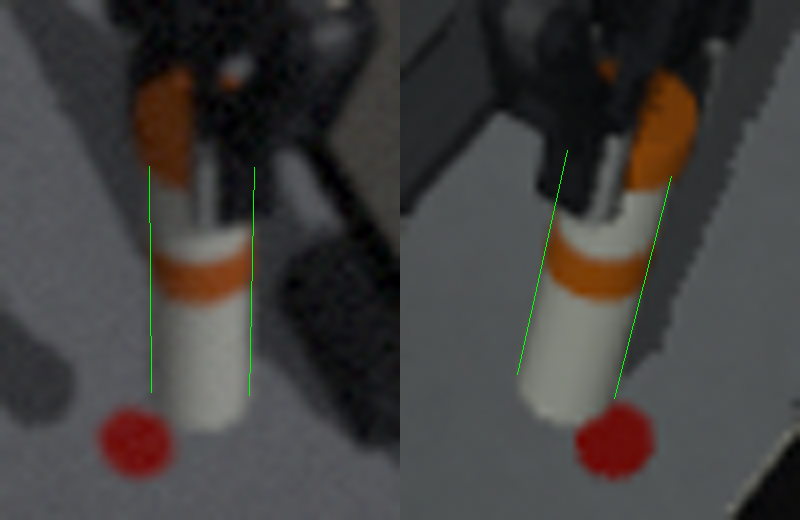

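```bash
python3 -c "
from workcell import bot
o=bot.observe(); print(o['clock'],abs(o['joint_velocities']).max(),o['contact_force']); print(bot.hand_in())"
```

```text
15.8667 0.11641357191703033 [ 0.06371392  0.259847   -0.7818274 ]
the job is handed in; nothing more can be done
None
```

I turned the blue knob clockwise by about 80° until the pointer stood on the red mark, then let go and backed off. I then took the orange-capped tube from the middle hole of the rack and held it, cap up, over the red disc, leaning like the red bar. I handed the job in at 15.9 s while still holding it.

**Pointer:** after I let go, it measured at station x 189.5 mm against 189.2 mm for the mark. The picture showed it on the mark.

**Lean:** the tool axis was at 0.319 rad. The bar measured 0.320 to 0.327 rad.

**Position:** the arm's own reading put it within about 1 mm of the target. Both fixed cameras showed the band about 0.4 px (side) and 1.5 px (scene) from where it should be, so it may be up to about 3 mm off. The scene picture hinted at 1–2° of extra tilt, which I did not correct.

**Contacts:** the arm was still, with about 0.8 N of outside force. I took care not to touch the other tubes, the bottle or the beaker, but I did not check them again at the end.

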